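# Build the sagger column for the furnace

### The job

Get the furnace load ready: stack the two sound saggers squarely on the one already standing on the fibre slab, without shifting that one, to make a column of three with each sagger fully seated over the raised panel of the lid below. A sagger with a broken-off corner must not go in the furnace: put that one upright and flat in the shallow steel tray. Set the saggers down gently without dropping or tipping them, and leave the crucibles alone.

Things in the scene. Friction and masses are not known exactly. Their poses are not given: they have to be found in the camera images.
- sagger_base: Closed sagger: sand-coloured fired-clay box with fixed lid, loose on the slab (underside at 12 mm); foot of the column. 60 (x) by 88 (y) mm, 49 high, 0.3 kg. Origin: centre of underside, z up. Sides flat from 6 to 44 mm up; grip across the 60. On its lid a raised panel 38 (x) by 66 (y) mm, 44 to 49 mm up, upper edge bevelled 2.5 mm.
- sagger_a: Sound closed sagger, the same as sagger_base, loose on the worktop in a row with sagger_b and sagger_broken, in any order. All have a foot ring beneath with a recess 42 (x) by 70 (y) mm, 6 deep: it fits over the panel of the one below with 2 mm play each side, long sides parallel (half turn no matter), and seats with its origin 44 mm above the lower one's.
- sagger_b: Sound closed sagger, the same in shape and size as sagger_base and sagger_a (60 by 88 by 49 mm, about 0.3 kg, origin at the centre of its underside, y along the long side), standing loose on the worktop in the row.
- sagger_broken: The reject: same make, size, origin and axes as the other saggers, but its corner at -x +y is broken away from lid to foot (about 30 mm of each side at the lid, 22 mm at the foot), leaving a hole into the box. The middles of both long sides are whole, so it is gripped across the 60 mm like the others. Stands loose in the row.
- slab: A flat beige ceramic-fibre slab, 165 mm (x) by 246 mm (y), 12 mm thick, fixed on the worktop. Origin: centre of its underside. Behind the slab and the row of saggers stands the wall (a grey blind), 0.11 to 0.2 m beyond their middles: carry things past on the robot's side of the row. An air compressor stands to the right of and nearer than the slab.
- scrap_tray: A shallow steel tray, 150 mm (x) by 160 mm (y) outside, 19 mm high over its rolled rim, walls and floor 3 mm thick, fixed on the worktop. Origin: centre of its underside; the inner floor is 3 mm up.
- crucible_white: A white porcelain crucible, 45 mm wide, 40 mm high, standing on the worktop. Bystander. Origin: centre of the underside.
- crucible_scorched: A scorched tan crucible, 51 mm wide, 46 mm high, standing on the worktop. Bystander. Origin: centre of the underside.

How it is judged:
By the outcome, as a careful person would: the job done as asked, in the order asked, and still so for the second after the job is handed in, with the robot touching nothing.
It also fails if it takes over 72 s, if anything falls off the work surface, if the arm or the gripper's body presses on something with over 40 N, if the wrist force passes 120 N, or if a joint passes its speed limit or range.

### The arm

A 7-joint arm with a two-finger parallel gripper is mounted at the origin on the work surface; the furniture and walls round the work are solid. World frame = base frame: x ahead of the robot, y to its left, z up, the work surface at z = 0. Lengths are in m, angles in rad, forces in N, time in s.
With the tool pointing down it reaches from about 0.4 to 0.875 m from the base axis. Payload 6.5 kg.
Tool frame: the origin (TCP) lies at the very end of the fingers, on their centre line; the grasp point (between the pads) lies 19 mm behind it; z points along the fingers, y is the line along which they close (so a half turn about z gives the same grasp; the last joint's range is limited). The gripper opens to 85 mm and grips with 20 to 120 N. Pads are 22 mm wide; open, the fingers measure 114 mm over their backs; the gripper's body (76 mm by 85 mm) begins 54 mm behind the grasp point. The pads swing forward as they close: fully open they stand 13 mm farther back than shut.
Start: joints at [-1.331, 0.536, -0.004, 1.538, 0.003, 1.067, -0.071], TCP at [0.196, 0.62, 0.193] pointing down, gripper open.
Joint ranges: [-2.7, 2.7], [-0.37, 2.16], [-1.27, 1.26], [0.24, 2.4], [-1.31, 4.45], [0.19, 1.91], [-2.76, 2.76]. Speed limits (rad/s): [2.39, 2.39, 3.14, 3.14, 3.14, 3.14, 3.14].

### API

Orientations are given as a unit quaternion [x, y, z, w].
In Python, from workcell import env, eyes gives the robot as it stands. The module is installed in compiled form; this text tells all that it offers.
- The arm moves only by the tool servo_tool, never from a script. Its argument "series" is a list of rows, each a list of 3 entries, a list of its own where there are three numbers: the shift along the world's x, y, z in cm, then the turn, a rotation vector about the world's x, y, z in rad, then the closure, from 0 (fully open) to 1 (shut). In form: [[[x, y, z], [ax, ay, az], jaw], ...]. A call has 1 to 8 rows; each row is the pose to reach, as a shift and turn from the pose commanded when the call began; what a row does not reach only later rows make up. A row lasts 1/10 s, in which the tool goes at most 50 mm and 8.59 degrees, less where a joint would pass 70% of its speed; a pose out of reach is approached as far as the arm can. A call with a gripper value outside its range is refused whole. The fingers move at their own pace and stop on an object; "squeeze" is the grip in N (left out, the last holds). Time passes only in rows, so rows that repeat a pose let the fingers close. It gives the time, the measured TCP pose, the force, the opening and the grip force at its end, in the units of the state.
- env.get_state(): the state, without advancing time (a new reading comes with each control period).
- eyes.snapshot(name): name is "scene" or "top"; returns a dict with "img" (384x512x3 uint8, red, green, blue), "depth" (384x512 float32, m along the optical axis (not along the pixel's ray), 0 where there is no reading), "mtx" (3x3 intrinsics, pixels), "extrinsics" (4x4, takes a point from world to camera coordinates). Camera axes: x right, y down, z forward; pixel columns grow to the right and rows downward; lengths in m; the calibration is good to about 2 mm. A picture is of the moment at which its call begins.
- env.finish_job(): hands the job in; it is judged then, once.
The state is a dict: "time": time; "joint_pos": joint angles; "joint_velocities": joint speeds; "tau": joint torques, N m; "eef_pos": TCP position; "ee_rot": TCP orientation; "contact_force": force on the tool from outside, world axes, zero at the start; "torque": the same for the moment, N m; "width": finger opening in m; "finger_force": force on a finger pad.
Only numpy, scipy, OpenCV 4.12 (cv2) and the standard library are available. Lean on these libraries where they do the work, as an engineer would, in place of code of your own. Each camera call takes 0.05 s, during which the arm holds its last target. There are 200 camera calls.

## Working session

There is one attempt and no reset: what is moved stays moved. The work goes in short steps, Python scripts to look and compute and a tool call to move; the robot and the scene stay as the last step left them, time stands still between calls to the robot, and variables do not carry over. Pictures are saved under pics/ and viewed, at most 10 in all, crops included, and the job is handed in when it is done.

Besides the shell and the picture viewer there is one more tool, called after "Emit:" as name([rows], argument=value, ...), one row to a line, values as JSON. servo_tool: Moves the arm, as the interface text tells. Its arguments: {"type":"object","properties":{"series":{"type":"array","items":{"type":"array"}},"squeeze":{"type":"number"}},"required":["series"]}

```bash
mkdir -p pics; cat > h.py <<'E'
import numpy as np, cv2
from workcell import env, eyes
def snap(n):
    s=eyes.snapshot(n); K=np.array(s["mtx"]);T=np.array(s["extrinsics"]);d=s["depth"]
    v,u=np.mgrid[:384,:512]
    c=np.stack([(u-K[0,2])/K[0,0]*d,(v-K[1,2])/K[1,1]*d,d],-1)
    R=T[:3,:3];t=T[:3,3]
    w=(c-t)@R
    w[d==0]=np.nan
    return s["img"],w,K,T
def save(img,n): cv2.imwrite("pics/"+n+".png",img[...,::-1])
E
python3 - <<'E'
from h import *
a,w,K,T=snap("scene");b,w2,K2,T2=snap("top")
np.savez("s0.npz",a=a,w=w,K=K,T=T,b=b,w2=w2,K2=K2,T2=T2)
save(np.vstack([a,b])[:,:],"x0") if 0 else save(a,"scene0"); save(b,"top0")
print(np.linalg.inv(T).round(3),np.linalg.inv(T2).round(3),K)
print(env.get_state())
E
```

```text
[[-0.781 -0.356  0.512  0.009]
 [-0.624  0.474 -0.621  0.558]
 [-0.022 -0.805 -0.593  0.539]
 [ 0.     0.     0.     1.   ]] [[-0.012 -0.985  0.171  0.294]
 [-1.     0.014  0.011  0.012]
 [-0.013 -0.171 -0.985  1.021]
 [ 0.     0.     0.     1.   ]] [[348.21641201   0.         255.3395649 ]
 [  0.         348.21641201 189.42685282]
 [  0.           0.           1.        ]]
{'time': 0.1, 'joint_pos': array([-1.3311965 ,  0.53712492, -0.0044294 ,  1.53877363,  0.00259758,
        1.06730391, -0.07120296]), 'joint_velocities': array([ 0.0009191 , -0.00304586, -0.00115745, -0.00152736,  0.001483  ,
        0.00075384, -0.00164853]), 'tau': array([ 2.31155624e-03, -5.84569752e+01,  1.05157100e+00, -2.59777969e+01,
        1.25384339e-02,  4.66497790e-03,  2.72735468e-05]), 'eef_pos': array([0.1955179 , 0.61923016, 0.19217874]), 'ee_rot': array([ 1.52275320e-01,  9.88337788e-01, -7.99646190e-04, -6.20184083e-05]), 'contact_force': array([-0.74850246, -0.13700441,  0.17714479]), 'torque': array([0.02850967, 0.02606961, 0.08174871]), 'finger_force': 0.0, 'width': 0.08510643464585532}
```

View pics/scene0.png

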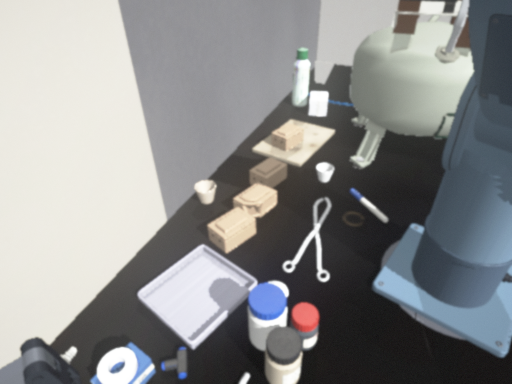

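View pics/top0.png

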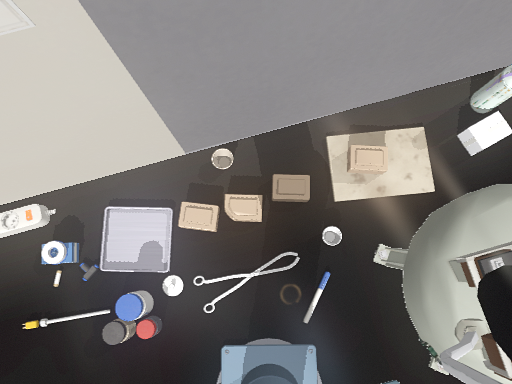

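The scene view shows the slab with the base at (288,136) and the row running down to (232,228), with the tray at (198,292). In the top view the base is at (368,158). The row is at (291,187), (243,207, corner missing lower left, so the reject) and (199,217), and the tray is at (137,239).

```bash
cat >> h.py <<'E'
def rays(uv,K,T,z):
    R=T[:3,:3];c=-R.T@T[:3,3]
    p=np.c_[(uv[:,0]-K[0,2])/K[0,0],(uv[:,1]-K[1,2])/K[1,1],np.ones(len(uv))]@R
    return (c+p*((z-c[2])/p[:,2])[:,None])[:,:2]
def box(w,K,T,u,v,z,r=40,bro=False,zlo=0.018):
    """min-area rect of points above z-zlo near pixel; corners by ray at lid height z"""
    m=np.zeros((384,512),np.uint8);m[max(0,v-r):v+r,max(0,u-r):u+r]=1
    m&=(np.nan_to_num(w[...,2])>z-zlo).astype(np.uint8)
    n,l,st,ce=cv2.connectedComponentsWithStats(m)
    k=1+np.argmax(st[1:,4]); return l==k
E
python3 - <<'E'
from h import *
d=np.load("s0.npz");w=d["w2"];K=d["K2"];T=d["T2"];b=d["b"]
for n,u,v,z in [("base",368,158,.056),("r1",291,187,.044),("mid",243,207,.044),("r3",199,217,.044),("tray",137,239,.016),("slab",380,165,.01),("crucR",332,236,.04),("crucL",222,158,.04)]:
    r=60 if n in("tray","slab") else 32
    m=box(w,K,T,u,v,z,r,zlo=.006 if r==60 else .012)
    P=w[m]; 
    ct=max(cv2.findContours(m.astype(np.uint8),0,2)[0],key=cv2.contourArea)[:,0].astype(float)
    xy=rays(ct,K,T,z)
    (c,s,a)=cv2.minAreaRect((xy*1000).astype(np.float32))
    (c2,s2,a2)=cv2.minAreaRect((P[:,:2]*1000).astype(np.float32))
    print(n,m.sum(),np.round(c,1),np.round(s,1),round(a,1),"| depth",np.round(c2,1),np.round(s2,1),round(a2,1),"zmed",np.median(P[:,2]).round(4),np.percentile(P[:,2],[5,95]).round(4))
big=cv2.resize(b[130:275,90:450],None,fx=2.2,fy=2.2,interpolation=cv2.INTER_CUBIC);save(big,"crop0")
print(w[160,368],w[180,340],w[240,137])
E
```

```text
base 972 [ 535.8 -241.9] [89.2 62.5] 86.1 | depth [ 537.1 -243.9] [88.7 60.9] 86.3 zmed 0.0572 [0.0516 0.0626]
r1 939 [470.7 -58.9] [87.2 61.5] 86.7 | depth [471.5 -59. ] [87.2 60.7] 87.0 zmed 0.0455 [0.0408 0.0507]
mid 887 [424.5  54.8] [87.6 61. ] 86.8 | depth [425.3  54.9] [87.7 60.4] 86.9 zmed 0.0459 [0.0408 0.0505]
r3 967 [405.  159.4] [89.1 60.5] 82.4 | depth [405.5 160. ] [88.5 60.2] 82.4 zmed 0.0456 [0.0408 0.0505]
tray 663 [355.4 311.6] [165.2 155. ] 88.1 | depth [355.6 311.9] [166.4 155.2] 88.0 zmed 0.0173 [0.0125 0.0204]
slab 6534 [ 532.4 -281.7] [167.1 247.5] 4.9 | depth [ 533.2 -283.4] [166.5 249.5] 5.1 zmed 0.0121 [0.0087 0.0591]
crucR 116 [ 355.4 -151.9] [43.6 41.7] 43.3 | depth [ 355.5 -152. ] [43.7 42. ] 42.5 zmed 0.0376 [0.0287 0.0416]
crucL 783 [603.4 105.8] [ 48.1 154. ] 0.9 | depth [598.6 106.3] [  3.9 159.7] 12.7 zmed 0.0751 [0.0331 0.1378]
[ 0.52976456 -0.24064052  0.05920195] [ 0.49159511 -0.18143101  0.0144971 ] [0.35271188 0.31440212 0.00114129]
```

View pics/crop0.png

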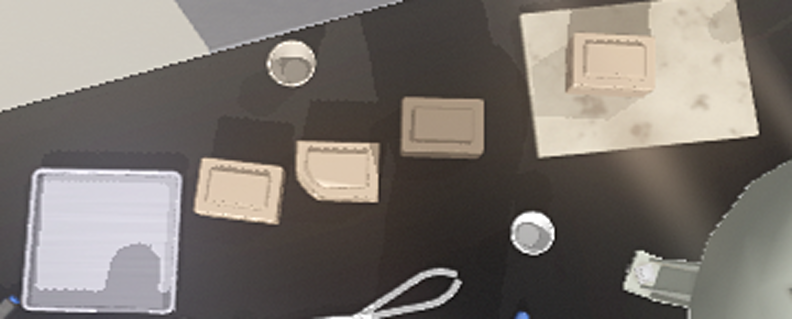

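Emit:
servo_tool([
  [[2, -5, 0], [0, 0, -0.1], 0],
  [[4, -10, 0], [0, 0, -0.2], 0],
  [[6, -14, 0], [0, 0, -0.3], 0],
  [[8, -18.5, -0.5], [0, 0, -0.4], 0],
  [[9.5, -23, -1], [0, 0, -0.5], 0],
  [[11, -27.5, -2], [0, 0, -0.6], 0],
  [[13, -32, -3], [0, 0, -0.7], 0],
  [[15, -36, -4], [0, 0, -0.8], 0],
])

```text
time: 0.9
eef_pos: [0.3458, 0.2575, 0.1526]
ee_rot: [0.527, 0.85, -0.0, -0.0]
contact_force: [1.2, -0.3, 0.0]
width: 0.085
finger_force: 0.0
```

Emit:
servo_tool([
  [[2, -4, 0], [0, 0, -0.08], 0],
  [[3.5, -8, 0], [0, 0, -0.16], 0],
  [[5.5, -12, -0.5], [0, 0, -0.24], 0],
  [[7, -16, -1], [0, 0, -0.32], 0],
  [[8.5, -20, -1.5], [0, 0, -0.4], 0],
  [[10, -24, -2], [0, 0, -0.46], 0],
  [[11.5, -28, -2.2], [0, 0, -0.5], 0],
  [[12.6, -31.8, -2.2], [0, 0, -0.521], 0],
])

```text
time: 1.7
eef_pos: [0.4719, -0.06, 0.1306]
ee_rot: [0.727, 0.687, -0.0, -0.0]
contact_force: [0.6, 0.0, -0.1]
width: 0.0856
finger_force: 0.0
```

```bash
python3 - <<'E'
from h import *
d=np.load("s0.npz");w=d["w2"];K=d["K2"];T=d["T2"]
for n,u,v,z in [("base",368,158,.056),("r1",291,187,.044),("mid",243,207,.044),("r3",199,217,.044)]:
    P=w[box(w,K,T,u,v,z,32,zlo=.012)][:,:2]
    c=np.array(cv2.minAreaRect(P.astype(np.float32)*1000)[0])/1000
    ya=[]
    # fit edges: extremes of x in y bins
    bins=np.linspace(-.035,.035,15);q=P-c
    for sgn in(1,-1):
        E=[]
        for lo,hi in zip(bins[:-1],bins[1:]):
            s=q[(q[:,1]>=lo)&(q[:,1]<hi)]
            E.append(((lo+hi)/2,sgn*np.max(sgn*s[:,0])))
        E=np.array(E); l=cv2.fitLine(E.astype(np.float32),cv2.DIST_HUBER,0,.001,.001).ravel()
        ya.append(np.degrees(np.arctan(-l[1-0-1+0]*0-l[1]/l[0])) if 0 else np.degrees(np.arctan2(-(l[1]),l[0])*np.sign(l[0])) if l[0]>0 else np.degrees(np.arctan2(l[1],-l[0])))
    print(n,np.round(ya,2))
s=env.get_state();print(s["time"],s["eef_pos"],s["ee_rot"],s["joint_pos"].round(2),s["contact_force"])
E
```

```text
base [-4.25 -4.05]
r1 [-3.75 -3.04]
mid [-3.65 -5.72]
r3 [-7.88 -7.55]
1.7 [ 0.4719376  -0.05998207  0.13062152] [ 7.27114940e-01  6.86515690e-01 -2.64931431e-04 -3.27214196e-05] [-0.39  0.36  0.51  2.07 -0.25  0.77  0.22] [ 0.613616    0.00339153 -0.08223949]
```

Emit:
servo_tool([
  [[0, 0.1, -3], [0, 0, 0], 0],
  [[0, 0.1, -6], [0, 0, 0], 0],
  [[0, 0.1, -8.5], [0, 0, 0], 0],
  [[0, 0.1, -10], [0, 0, 0], 0],
  [[0, 0.1, -11], [0, 0, 0], 0],
  [[0, 0.1, -12], [0, 0, 0], 0],
  [[0, 0.1, -12], [0, 0, 0], 0],
])

```text
time: 2.4
eef_pos: [0.4711, -0.0571, 0.0103]
ee_rot: [0.727, 0.687, -0.0, -0.0]
contact_force: [-0.0, 0.2, -0.6]
width: 0.0853
finger_force: 0.0
```

Emit:
servo_tool([
  [[0, 0, 0], [0, 0, 0], 0.2],
  [[0, 0, 0], [0, 0, 0], 0.3],
  [[0, 0, 0], [0, 0, 0], 0.4],
  [[0, 0, 0], [0, 0, 0], 0.6],
  [[0, 0, 0], [0, 0, 0], 1],
  [[0, 0, 0], [0, 0, 0], 1],
  [[0, 0, 0], [0, 0, 0], 1],
], squeeze=40)

```text
time: 3.1
eef_pos: [0.4717, -0.0571, 0.011]
ee_rot: [0.727, 0.687, -0.0, 0.0]
contact_force: [-0.5, -0.5, -0.6]
width: -0.0
finger_force: 0.0
```

```bash
python3 - <<'E'
from h import *
a,w,K,T=snap("scene");b,w2,_,_=snap("top")
A=cv2.resize(a[80:280,180:400],(800,728))[:600];B=cv2.resize(b[120:280,180:420],None,fx=1.6,fy=1.6)
A=cv2.resize(a[100:260,180:400],(528,384))
save(np.hstack([A[:256+0,:400],B[:256,:384]]),"g1")
s=env.get_state();print(s["width"],s["eef_pos"],s["joint_pos"].round(2))
E
```

```text
-0.0002840293272692015 [ 0.47169689 -0.0571514   0.01099782] [-0.27  0.58  0.37  2.12 -0.42  0.51  0.36]
```

View pics/g1.png

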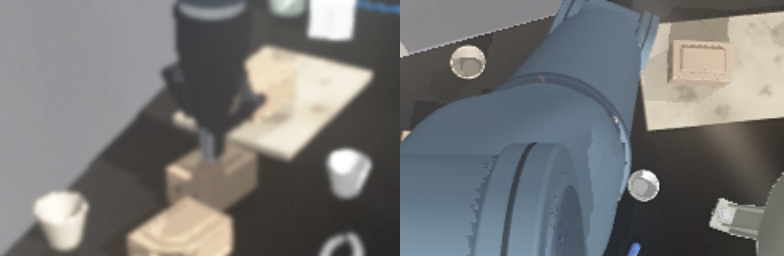

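```bash
python3 - <<'E'
from h import *
a,w,K,T=snap("scene")
s=env.get_state();p=s["eef_pos"]
def pr(q): c=T[:3,:3]@q+T[:3,3]; return (K@c/c[2])[:2].round(1)
print("tcp px",pr(p),"tcp+5cm",pr(p+[0,0,.05]))
d=np.load("s0.npz")
for yy in range(140,185,4): print(yy,[tuple(np.round(w[yy,x],3)) for x in (266,)], d["w"][yy,266].round(3))
m=box(w,K,T,268,172,.044,22,zlo=.01)
I=cv2.resize(a[90:210,200:340],(700,600),interpolation=cv2.INTER_CUBIC);save(I,"g2")
print((268-200)*5,(172-90)*5)
E
```

```text
tcp px [267.9 177.7] tcp+5cm [267.9 161.8]
140 [(np.float64(0.465), np.float64(-0.04), np.float64(0.134))] [ 0.6   -0.219  0.013]
144 [(np.float64(0.464), np.float64(-0.039), np.float64(0.124))] [ 0.586 -0.2    0.012]
148 [(np.float64(0.469), np.float64(-0.046), np.float64(0.108))] [ 0.573 -0.183  0.01 ]
152 [(np.float64(0.468), np.float64(-0.045), np.float64(0.097))] [ 0.555 -0.159  0.013]
156 [(np.float64(0.47), np.float64(-0.047), np.float64(0.084))] [nan nan nan]
160 [(np.float64(0.47), np.float64(-0.047), np.float64(0.072))] [ 0.498 -0.083  0.044]
164 [(np.float64(0.47), np.float64(-0.047), np.float64(0.06))] [ 0.482 -0.062  0.048]
168 [(np.float64(0.469), np.float64(-0.046), np.float64(0.049))] [ 0.47  -0.046  0.048]
172 [(np.float64(0.457), np.float64(-0.03), np.float64(0.049))] [ 0.457 -0.03   0.05 ]
176 [(np.float64(0.45), np.float64(-0.021), np.float64(0.045))] [ 0.452 -0.023  0.043]
180 [(np.float64(0.447), np.float64(-0.016), np.float64(0.037))] [ 0.447 -0.016  0.037]
184 [(np.float64(0.446), np.float64(-0.015), np.float64(0.025))] [ 0.445 -0.014  0.026]
340 410
```

View pics/g2.png

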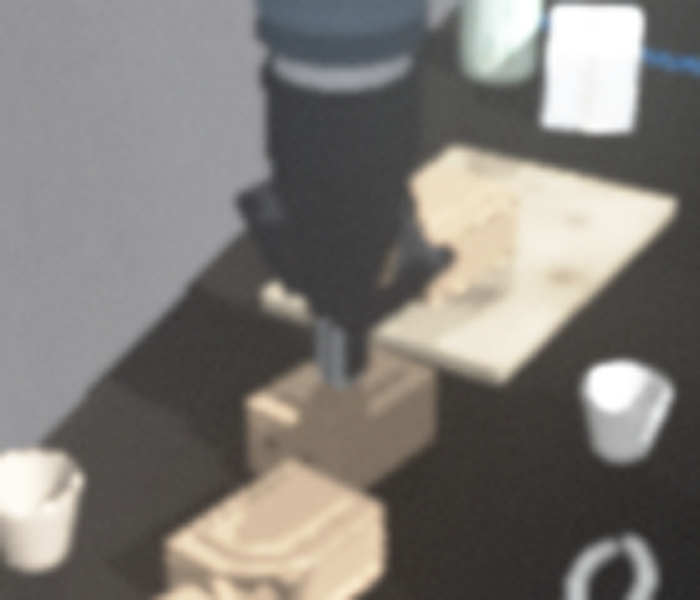

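The closed fingers are at (335,380) in the crop, standing at lid level over an unmoved sagger, although the reported TCP z is 0.011. I'll raise the arm and compare the seen tip height with the reported one.

Emit:
servo_tool([
  [[0, 0, 2], [0, 0, 0], 1],
  [[0, 0, 4], [0, 0, 0], 1],
  [[0, 0, 6], [0, 0, 0], 1],
  [[0, 0, 6], [0, 0, 0], 1],
])

```text
time: 3.65
eef_pos: [0.4735, -0.0574, 0.0729]
ee_rot: [0.727, 0.687, 0.002, 0.001]
contact_force: [-0.6, 0.3, 0.2]
width: 0.0002
finger_force: 0.0
```

```bash
python3 - <<'E'
from h import *
a,w,K,T=snap("scene")
s=env.get_state();p=s["eef_pos"];print(p,s["width"],s["contact_force"])
def pr(q): c=T[:3,:3]@q+T[:3,3]; return (K@c/c[2])[:2].round(1)
print("tcp px",pr(p))
for yy in range(130,180,3): print(yy,w[yy,266].round(3),w[yy,262].round(3),a[yy,266])
I=cv2.resize(a[90:210,200:340],(700,600),interpolation=cv2.INTER_CUBIC);save(I,"g3")
m=box(w,K,T,268,172,.044,25,zlo=.006); P=w[m&(w[...,2]<.055)]
print(np.round(cv2.minAreaRect(P[:,:2].astype(np.float32)*1000)[0],1),np.round(cv2.minAreaRect(P[:,:2].astype(np.float32)*1000)[1],1))
E
```

```text
[ 0.47263156 -0.05710998  0.07177757] -4.094809518998726e-05 [ 0.20370972 -0.22850561 -0.39543875]
tcp px [267.5 158.1]
130 [ 0.468 -0.044  0.158] [ 0.48  -0.045  0.155] [67 66 66]
133 [ 0.469 -0.047  0.149] [ 0.487 -0.053  0.141] [100 101 104]
136 [ 0.469 -0.046  0.141] [ 0.488 -0.054  0.132] [121 124 126]
139 [ 0.47  -0.048  0.132] [ 0.485 -0.051  0.126] [120 122 125]
142 [ 0.469 -0.046  0.124] [ 0.604 -0.203  0.012] [121 125 126]
145 [ 0.47  -0.048  0.115] [ 0.593 -0.189  0.011] [166 164 155]
148 [ 0.571 -0.179  0.013] [ 0.581 -0.172  0.012] [237 230 211]
151 [ 0.561 -0.167  0.011] [ 0.571 -0.159  0.012] [231 223 201]
154 [ 0.554 -0.158  0.007] [ 0.568 -0.155  0.004] [169 159 143]
157 [ 0.552 -0.154 -0.   ] [ 0.562 -0.148 -0.001] [89 84 76]
160 [ 0.497 -0.082  0.045] [ 0.549 -0.131  0.002] [154 137 121]
163 [ 0.484 -0.066  0.048] [ 0.497 -0.065  0.044] [168 152 132]
166 [ 0.474 -0.052  0.05 ] [ 0.483 -0.046  0.05 ] [168 151 131]
169 [ 0.466 -0.041  0.049] [ 0.474 -0.036  0.049] [170 150 131]
172 [ 0.458 -0.031  0.049] [ 0.467 -0.026  0.048] [153 135 117]
175 [ 0.455 -0.027  0.043] [ 0.462 -0.02   0.044] [159 143 125]
178 [ 0.446 -0.016  0.043] [ 0.46  -0.017  0.037] [146 130 113]
[471.5 -59.2] [89.8 60.9]
```

View pics/g3.png

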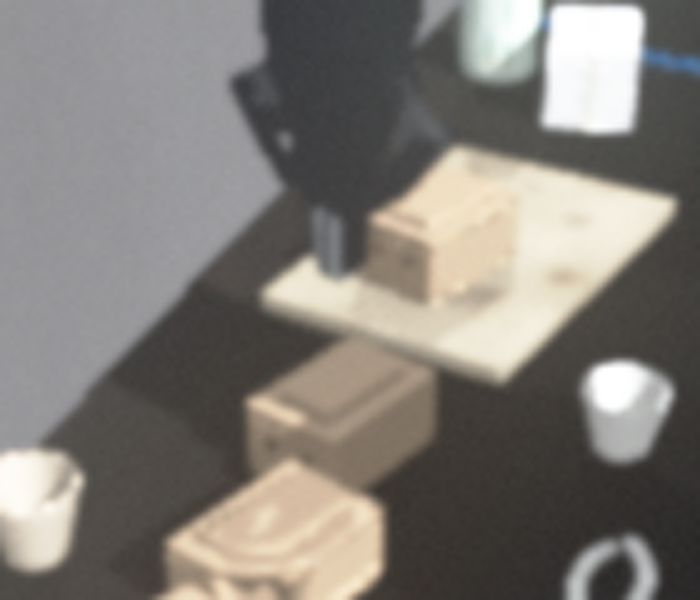

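The fingertips, at (335,278) in the crop, are really about 42 mm higher than the reported TCP; the saggers haven't moved. I'll quantify the offset from the finger point cloud.

```bash
cat >> h.py <<'E'
def fingers(n=3,lo=.02,x0=None):
    out=[]
    p=env.get_state()["eef_pos"]
    for i in range(n):
        a,w,K,T=snap("scene"); out.append(w[(np.abs(w[...,0]-p[0])<.06)&(np.abs(w[...,1]-p[1])<.03)&(w[...,2]>p[2]+lo)&(w[...,2]<p[2]+.075)])
    return p,np.vstack(out)
E
python3 - <<'E'
from h import *
p,P=fingers()
print(p,len(P)); print("zmin pct",np.percentile(P[:,2],[0,.5,1,2,5]).round(4))
Q=P[(P[:,2]>p[2]+.046)&(P[:,2]<p[2]+.068)]
print(np.percentile(Q[:,0],[2,10,50,90,98]).round(4),np.percentile(Q[:,1],[2,10,50,90,98]).round(4))
psi=np.radians(-3.3);R=np.array([[np.cos(psi),np.sin(psi)],[-np.sin(psi),np.cos(psi)]])
L=(Q[:,:2]-p[:2])@R.T
h,x,y=np.histogram2d(L[:,0]*1e3,L[:,1]*1e3,bins=[np.arange(-30,31,4),np.arange(-22,23,4)]);print(h.astype(int))
E
```

```text
[ 0.47263156 -0.05710998  0.07177757] 420
zmin pct [0.1093 0.1096 0.1104 0.1108 0.1139]
[0.4567 0.4581 0.4651 0.4795 0.4854] [-0.0639 -0.0597 -0.05   -0.0461 -0.0446]
[[ 0  0  0  0  0  0  0  0  0  0  0]
 [ 0  0  0  0  0  0  0  0  0  0  0]
 [ 0  0  0  0  0  0  0  0  0  0  0]
 [ 0  0  0  7 13  7 15  5  0  0  0]
 [ 0  0  0  3 20  8 15 24  0  0  0]
 [ 0  0  0  0  0  0 13 29 18  0  0]
 [ 0  0  0  0  0  0  0 11 16  0  0]
 [ 0  0  0  0  0  0  0 11 17  0  0]
 [ 0  0  0  0  0  0  0  9 15  0  0]
 [ 0  0  0  0  0  0  2 16  0  0  0]
 [ 0  0  0  0  0  0  2 11  0  0  0]
 [ 0  0  0  0  0  0  0  0  0  0  0]
 [ 0  0  0  0  0  0  0  0  0  0  0]
 [ 0  0  0  0  0  0  0  0  0  0  0]
 [ 0  0  0  0  0  0  0  0  0  0  0]]
```

The reported z is about 40 mm too low at the fingertips; x and y agree with the camera. I'll compensate in z from here on.

Emit:
servo_tool([
  [[0, 0, 0], [0, 0, 0], 0],
  [[0, 0, 0], [0, 0, 0], 0],
  [[-0.05, -0.1, 0], [0, 0, 0], 0],
  [[-0.05, -0.1, -2], [0, 0, 0], 0],
  [[-0.05, -0.1, -4], [0, 0, 0], 0],
  [[-0.05, -0.1, -6], [0, 0, 0], 0],
  [[-0.05, -0.1, -7], [0, 0, 0], 0],
])

```text
time: 4.55
eef_pos: [0.4702, -0.0582, -0.0004]
ee_rot: [0.727, 0.687, -0.001, -0.001]
contact_force: [-0.6, -0.7, -0.2]
width: 0.0852
finger_force: 0.0
```

Emit:
servo_tool([
  [[0, 0, -1], [0, 0, 0], 0],
  [[0, 0, -2], [0, 0, 0], 0],
  [[0, 0, -2.5], [0, 0, 0], 0],
  [[0, 0, -3], [0, 0, 0], 0],
  [[0, 0, -3], [0, 0, 0], 0],
])

```text
time: 5.05
eef_pos: [0.471, -0.0582, -0.0293]
ee_rot: [0.727, 0.687, -0.0, -0.0]
contact_force: [0.1, 0.0, -0.3]
width: 0.0855
finger_force: 0.0
```

Emit:
servo_tool([
  [[0, 0, 0], [0, 0, 0], 0.15],
  [[0, 0, 0], [0, 0, 0], 0.25],
  [[0, 0, 0], [0, 0, 0], 0.3],
  [[0, 0, 0], [0, 0, 0], 0.35],
  [[0, 0, 0], [0, 0, 0], 0.5],
  [[0, 0, 0], [0, 0, 0], 1],
  [[0, 0, 0], [0, 0, 0], 1],
  [[0, 0, 0], [0, 0, 0], 1],
], squeeze=40)

```text
time: 5.85
eef_pos: [0.4721, -0.0582, -0.0283]
ee_rot: [0.726, 0.687, 0.001, 0.001]
contact_force: [-0.1, -0.3, 5.8]
width: 0.0592
finger_force: 42.7
```

Emit:
servo_tool([
  [[0, 0, 0.5], [0, 0, 0], 1],
  [[0, 0, 2], [0, 0, 0], 1],
  [[0, 0, 4], [0, 0, 0], 1],
  [[0, 0, 6.5], [0, 0, 0], 1],
  [[0, 0, 9], [0, 0, 0], 1],
  [[0, -1, 10], [0, 0, 0], 1],
  [[0.5, -3, 10], [0, 0, 0], 1],
  [[1.5, -6, 10], [0, 0, -0.014], 1],
])

```text
time: 6.65
eef_pos: [0.4852, -0.1174, 0.0707]
ee_rot: [0.731, 0.683, -0.0, -0.001]
contact_force: [-0.0, -0.5, -3.5]
width: 0.0594
finger_force: 44.9
```

Emit:
servo_tool([
  [[1.5, -3.5, 0], [0, 0, 0], 1],
  [[3, -7, 0], [0, 0, 0], 1],
  [[4.2, -10, 0], [0, 0, 0], 1],
  [[5, -12, 0], [0, 0, 0], 1],
  [[5, -12.5, 0], [0, 0, 0], 1],
  [[5, -12.5, 0], [0, 0, 0], 1],
  [[5, -12.5, 0], [0, 0, 0], 1],
])

```text
time: 7.35
eef_pos: [0.5352, -0.2419, 0.0703]
ee_rot: [0.731, 0.682, -0.0, -0.001]
contact_force: [0.4, 0.7, -4.3]
width: 0.0595
finger_force: 44.9
```

```bash
python3 - <<'E'
from h import *
from collections import defaultdict
s=[env.get_state()["eef_pos"]]
H=[];B=[]
d=np.load("s0.npz");
for i in range(6):
    a,w,K,T=snap("scene"); s.append(env.get_state()["eef_pos"])
    if i==0:save(cv2.resize(a[60:180,220:360],(700,600),interpolation=cv2.INTER_CUBIC),"h1")
    m=(np.abs(w[...,0]-.535)<.06)&(np.abs(w[...,1]+.243)<.075)
    H.append(w[m&(w[...,2]>.112)&(w[...,2]<.135)]);B.append(w[m&(w[...,2]>.02)&(w[...,2]<.05)])
print(np.mean(s,0),env.get_state()["ee_rot"],env.get_state()["contact_force"],env.get_state()["width"])
psi=np.radians(-4.1);R=np.array([[np.cos(psi),np.sin(psi)],[-np.sin(psi),np.cos(psi)]])
c=np.array([.537,-.2435])
for n,P in (("held",np.vstack(H)),("base",np.vstack(B))):
    L=(P[:,:2]-c)@R.T*1000
    # near faces: end face +y (~+44) and long face -x (~-30)
    e=L[(np.abs(L[:,0])<22)&(np.abs(L[:,1]-44)<8)]; f=L[(np.abs(L[:,1])<38)&(np.abs(L[:,0]+30)<8)]
    le=np.polyfit(e[:,0],e[:,1],1);lf=np.polyfit(f[:,1],f[:,0],1)
    print(n,len(e),len(f),"end",np.median(e[:,1]).round(2),"side",np.median(f[:,0]).round(2),"slopes deg",np.degrees(le[0]).round(2),np.degrees(-lf[0]).round(2), "z",P[:,2].min().round(3))
E
```

```text
[ 0.53585007 -0.24188595  0.07070543] [ 7.31039162e-01  6.82335484e-01  1.21236852e-04 -1.26918977e-04] [-0.35041835 -0.01776096 -3.94288629] 0.05911618692527724
held 550 464 end 44.33 side -31.88 slopes deg 1.04 0.51 z 0.112
base 618 803 end 42.89 side -29.23 slopes deg 0.44 0.19 z 0.02
```

View pics/h1.png

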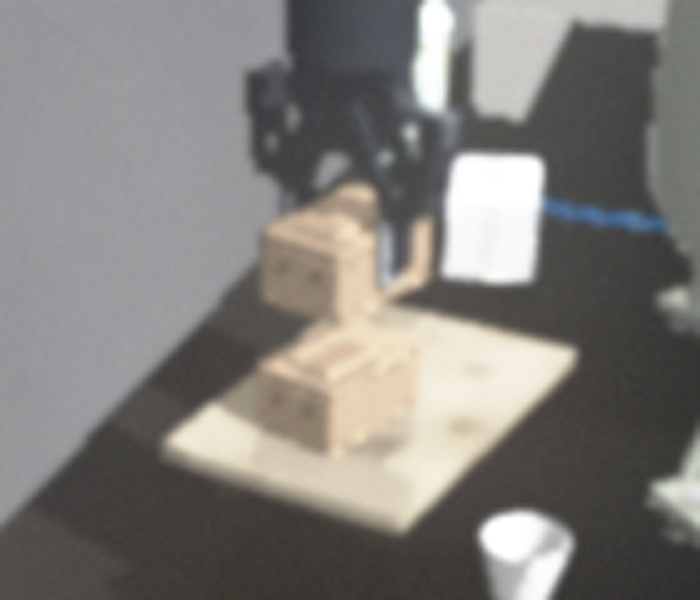

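The held sagger is at (320,260) in the crop, level, with the base below it at (340,390). I'll refine the offset with the finger points excluded.

```bash
cat >> h.py <<'E'
def faces(c,yaw,zs,n=6):
    """offsets (mm, box frame at c) of near end/side faces for height bands"""
    psi=np.radians(yaw);R=np.array([[np.cos(psi),np.sin(psi)],[-np.sin(psi),np.cos(psi)]])
    W=[snap("scene")[1].reshape(-1,3) for _ in range(n)]; W=np.vstack(W); W=W[~np.isnan(W[:,0])]
    r=[]
    for lo,hi in zs:
        P=W[(W[:,2]>lo)&(W[:,2]<hi)]; L=(P[:,:2]-c)@R.T*1000
        e=L[(np.abs(L[:,0])<22)&(np.abs(L[:,1]-44)<7)]
        f=L[(np.abs(L[:,1])<38)&(np.abs(L[:,1])>15)&(np.abs(L[:,0]+30)<7)]
        le=np.polyfit(e[:,0],e[:,1],1);lf=np.polyfit(f[:,1],f[:,0],1)
        r.append((np.median(f[:,0])+30,np.median(e[:,1])-44,np.degrees(le[0]),np.degrees(-lf[0]),len(e),len(f)))
        print("band",lo,hi,"centre dx dy",np.round(r[-1][:2],2),"yaw",np.round(r[-1][2:4],2),r[-1][4:])
    dx,dy=np.array(r[1][:2])-np.array(r[0][:2]); print("move first->second world cm",(np.array([dx,dy])@R/10).round(3))
E
python3 - <<'E'
from h import *
faces(np.array([.537,-.2435]),-4.1,[(.112,.135),(.022,.047)])
E
```

```text
band 0.112 0.135 centre dx dy [-1.   -0.72] yaw [0.82 0.4 ] (555, 310)
band 0.022 0.047 centre dx dy [ 0.89 -1.14] yaw [0.39 0.2 ] (515, 392)
move first->second world cm [ 0.186 -0.055]
```

Emit:
servo_tool([
  [[0.19, -0.1, 0], [0, 0, -0.003], 1],
  [[0.19, -0.1, -1.5], [0, 0, -0.003], 1],
  [[0.19, -0.1, -2.7], [0, 0, -0.003], 1],
  [[0.19, -0.1, -3.4], [0, 0, -0.003], 1],
  [[0.19, -0.1, -3.6], [0, 0, -0.003], 1],
  [[0.19, -0.1, -3.8], [0, 0, -0.003], 1],
  [[0.19, -0.1, -3.9], [0, 0, -0.003], 1],
  [[0.19, -0.1, -3.95], [0, 0, -0.003], 1],
])

```text
time: 8.75
eef_pos: [0.5383, -0.2443, 0.0317]
ee_rot: [0.732, 0.681, 0.0, 0.0]
contact_force: [-0.9, 0.4, -4.0]
width: 0.0594
finger_force: 44.9
```

Emit:
servo_tool([
  [[0, 0, -0.1], [0, 0, 0], 1],
  [[0, 0, -0.2], [0, 0, 0], 1],
  [[0, 0, -0.25], [0, 0, 0], 1],
  [[0, 0, -0.25], [0, 0, 0], 1],
])

```text
time: 9.15
eef_pos: [0.5381, -0.2441, 0.029]
ee_rot: [0.732, 0.681, -0.0, -0.0]
contact_force: [0.9, 0.4, -3.6]
width: 0.0593
finger_force: 44.9
```

```bash
python3 - <<'E'
from h import *
faces(np.array([.537,-.2435]),-4.1,[(.067,.09),(.022,.047)])
W=np.vstack([snap("scene")[1].reshape(-1,3) for _ in range(4)])
m=(np.abs(W[:,0]-.537)<.015)&(np.abs(W[:,1]+.2435+.0)<.03)&(W[:,2]>.085)&(W[:,2]<.125)
print("lid z",np.median(W[m,2]), m.sum(),env.get_state()["eef_pos"],env.get_state()["contact_force"])
E
```

```text
band 0.067 0.09 centre dx dy [ 0.74 -1.91] yaw [0.42 0.12] (496, 299)
band 0.022 0.047 centre dx dy [ 0.71 -1.13] yaw [0.34 0.15] (509, 394)
move first->second world cm [0.002 0.077]
lid z 0.10596914232827837 336 [ 0.53805889 -0.24415719  0.02898011] [-0.08167226 -0.51582826 -2.44980736]
```

Emit:
servo_tool([
  [[0, 0.05, -0.05], [0, 0, 0], 1],
  [[0, 0.05, -0.1], [0, 0, 0], 1],
  [[0, 0.05, -0.15], [0, 0, 0], 1],
  [[0, 0.05, -0.15], [0, 0, 0], 1],
])

```text
time: 10.05
eef_pos: [0.5382, -0.2435, 0.0279]
ee_rot: [0.732, 0.681, 0.0, -0.0]
contact_force: [-1.9, 1.8, 3.3]
width: 0.0596
finger_force: 45.4
```

Emit:
servo_tool([
  [[0, 0, 0], [0, 0, 0], 0.25],
  [[0, 0, 0], [0, 0, 0], 0.2],
  [[0, 0, 0], [0, 0, 0], 0.1],
  [[0, 0, 0], [0, 0, 0], 0],
  [[0, 0, 0], [0, 0, 0], 0],
  [[0, 0, 3], [0, 0, 0], 0],
  [[0, 0, 7], [0, 0, 0], 0],
  [[0, 0, 10], [0, 0, 0], 0],
])

```text
time: 10.85
eef_pos: [0.5384, -0.2441, 0.1294]
ee_rot: [0.733, 0.681, 0.0, 0.001]
contact_force: [0.6, -1.0, -0.3]
width: 0.0853
finger_force: 0.0
```

Emit:
servo_tool([
  [[-1.5, 4, 0], [0, 0, -0.01], 0],
  [[-3, 8, 0], [0, 0, -0.02], 0],
  [[-4.5, 12.5, 0], [0, 0, -0.03], 0],
  [[-6, 17, 0], [0, 0, -0.04], 0],
  [[-7.5, 21.5, 0], [0, 0, -0.05], 0],
  [[-9, 26, 0], [0, 0, -0.06], 0],
  [[-10.5, 30.5, 0], [0, 0, -0.062], 0],
  [[-12, 35, -1], [0, 0, -0.062], 0],
])

```text
time: 11.65
eef_pos: [0.4184, 0.1084, 0.1184]
ee_rot: [0.753, 0.658, 0.002, 0.0]
contact_force: [1.6, 1.0, -0.5]
width: 0.0854
finger_force: 0.0
```

```bash
python3 - <<'E'
from h import *
faces(np.array([.537,-.2435]),-4.1,[(.067,.09),(.022,.047)],4)
s=env.get_state();q=s["ee_rot"];print(s["time"],s["eef_pos"],2*np.degrees(np.arctan2(q[1],q[0]))-90,s["joint_pos"].round(2))
E
```

```text
band 0.067 0.09 centre dx dy [ 1.24 -1.21] yaw [0.92 0.51] (339, 262)
band 0.022 0.047 centre dx dy [ 0.86 -1.09] yaw [ 0.38 -0.06] (340, 258)
move first->second world cm [-0.037  0.015]
11.85 [0.41769962 0.10722428 0.11743738] -7.557058402441413 [-0.77  0.31  0.48  2.18 -0.22  0.7  -0.27]
```

Emit:
servo_tool([
  [[-0.6, 3, -1], [0, 0, 0], 0],
  [[-1.2, 5.25, -2.5], [0, 0, 0], 0],
  [[-1.2, 5.25, -4], [0, 0, 0], 0],
  [[-1.2, 5.25, -6], [0, 0, 0], 0],
  [[-1.2, 5.25, -8.5], [0, 0, 0], 0],
  [[-1.2, 5.25, -11], [0, 0, 0], 0],
  [[-1.2, 5.25, -12], [0, 0, 0], 0],
  [[-1.2, 5.25, -12.5], [0, 0, 0], 0],
])

```text
time: 12.65
eef_pos: [0.4064, 0.1574, -0.008]
ee_rot: [0.754, 0.657, -0.001, 0.0]
contact_force: [0.6, -0.1, 1.1]
width: 0.0854
finger_force: 0.0
```

Emit:
servo_tool([
  [[0, 0, -1], [0, 0, 0], 0],
  [[0, 0, -1.8], [0, 0, 0], 0],
  [[0, 0, -2.2], [0, 0, 0], 0],
  [[0, 0, -2.2], [0, 0, 0], 0],
])

```text
time: 13.05
eef_pos: [0.406, 0.1588, -0.0297]
ee_rot: [0.753, 0.658, -0.0, -0.0]
contact_force: [1.3, 0.5, -0.2]
width: 0.0854
finger_force: 0.0
```

Emit:
servo_tool([
  [[0, 0.1, 0.1], [0, 0, 0], 0.15],
  [[0, 0.1, 0.1], [0, 0, 0], 0.25],
  [[0, 0.1, 0.1], [0, 0, 0], 0.3],
  [[0, 0.1, 0.1], [0, 0, 0], 0.35],
  [[0, 0.1, 0.1], [0, 0, 0], 0.5],
  [[0, 0.1, 0.1], [0, 0, 0], 1],
  [[0, 0.1, 0.1], [0, 0, 0], 1],
  [[0, 0.1, 0.1], [0, 0, 0], 1],
], squeeze=40)

```text
time: 13.85
eef_pos: [0.4062, 0.1602, -0.028]
ee_rot: [0.753, 0.658, 0.0, -0.0]
contact_force: [-3.0, -0.2, 7.2]
width: 0.0594
finger_force: 42.4
```

Emit:
servo_tool([
  [[0, 0, 0.5], [0, 0, 0], 1],
  [[0, 0, 2], [0, 0, 0], 1],
  [[0, 0, 5], [0, 0, 0], 1],
  [[0, 0, 9], [0, 0, 0], 1],
  [[0, 0, 13], [0, 0, 0], 1],
  [[0.5, -2, 15], [0, 0, 0.02], 1],
  [[1.5, -6, 15.5], [0, 0, 0.04], 1],
  [[3, -10, 15.5], [0, 0, 0.061], 1],
])

```text
time: 14.65
eef_pos: [0.436, 0.0596, 0.1276]
ee_rot: [0.732, 0.682, 0.001, -0.0]
contact_force: [1.1, -0.0, -4.7]
width: 0.0594
finger_force: 45.0
```

Emit:
servo_tool([
  [[1.2, -4, 0], [0, 0, 0], 1],
  [[2.4, -8, 0], [0, 0, 0], 1],
  [[3.8, -12.5, 0], [0, 0, 0], 1],
  [[5.4, -17, 0], [0, 0, 0], 1],
  [[7, -21.5, 0], [0, 0, 0], 1],
  [[8.6, -26, 0], [0, 0, 0], 1],
  [[9.8, -29, 0], [0, 0, 0], 1],
  [[10.2, -30.3, 0], [0, 0, 0], 1],
])

```text
time: 15.45
eef_pos: [0.5378, -0.2473, 0.1265]
ee_rot: [0.734, 0.679, -0.001, 0.001]
contact_force: [-0.8, 0.9, -3.7]
width: 0.0597
finger_force: 45.0
```

Emit:
servo_tool([
  [[0, 0, -1], [0, 0, 0], 1],
  [[0, 0, -1], [0, 0, 0], 1],
  [[0, 0, -1], [0, 0, 0], 1],
])

```text
time: 15.75
eef_pos: [0.5373, -0.2404, 0.1155]
ee_rot: [0.732, 0.681, -0.0, -0.002]
contact_force: [0.2, 0.6, -3.0]
width: 0.0594
finger_force: 44.9
```

```bash
python3 - <<'E'
from h import *
faces(np.array([.537,-.2435]),-4.1,[(.157,.180),(.067,.09),(.022,.047)])
s=env.get_state();q=s["ee_rot"];print(s["time"],s["eef_pos"],2*np.degrees(np.arctan2(q[1],q[0]))-90,s["contact_force"])
E
```

```text
band 0.157 0.18 centre dx dy [0.67 1.98] yaw [-0.19 -0.03] (597, 388)
band 0.067 0.09 centre dx dy [ 1.01 -1.3 ] yaw [0.74 0.37] (507, 398)
band 0.022 0.047 centre dx dy [ 0.6  -1.11] yaw [0.23 0.32] (509, 394)
move first->second world cm [ 0.01 -0.33]
16.05 [ 0.5382558  -0.24260953  0.11675196] -4.1948312562960695 [-0.63818361 -0.01692021 -1.94334826]
```

Emit:
servo_tool([
  [[0.02, -0.3, 0], [0, 0, 0.007], 1],
  [[0.02, -0.3, -1.5], [0, 0, 0.007], 1],
  [[0.02, -0.3, -2.5], [0, 0, 0.007], 1],
  [[0.02, -0.3, -3.3], [0, 0, 0.007], 1],
  [[0.02, -0.3, -3.6], [0, 0, 0.007], 1],
  [[0.02, -0.3, -3.8], [0, 0, 0.007], 1],
  [[0.02, -0.3, -3.8], [0, 0, 0.007], 1],
])

```text
time: 16.75
eef_pos: [0.5383, -0.2462, 0.0783]
ee_rot: [0.73, 0.683, -0.0, -0.0]
contact_force: [0.3, -0.0, -2.5]
width: 0.0594
finger_force: 45.0
```

```bash
python3 - <<'E'
from h import *
faces(np.array([.537,-.2435]),-4.1,[(.119,.142),(.067,.09),(.022,.047)])
s=env.get_state();q=s["ee_rot"];print(s["time"],s["eef_pos"],2*np.degrees(np.arctan2(q[1],q[0]))-90,s["contact_force"])
E
```

```text
band 0.119 0.142 centre dx dy [ 1.5  -2.74] yaw [-0.01  0.18] (559, 317)
band 0.067 0.09 centre dx dy [ 0.94 -1.3 ] yaw [0.5  0.47] (498, 404)
band 0.022 0.047 centre dx dy [ 0.78 -1.09] yaw [0.38 0.19] (511, 397)
move first->second world cm [-0.046  0.147]
17.05 [ 0.5384859  -0.2462427   0.07881564] -3.8396065376575876 [-0.99426138  0.35654202 -3.92671255]
```

Emit:
servo_tool([
  [[-0.04, 0.13, 0], [0, 0, 0], 1],
  [[-0.04, 0.13, -0.15], [0, 0, 0], 1],
  [[-0.04, 0.13, -0.3], [0, 0, 0], 1],
  [[-0.04, 0.13, -0.45], [0, 0, 0], 1],
  [[-0.04, 0.13, -0.55], [0, 0, 0], 1],
  [[-0.04, 0.13, -0.55], [0, 0, 0], 1],
])

```text
time: 17.65
eef_pos: [0.5377, -0.2448, 0.0728]
ee_rot: [0.73, 0.683, -0.0, -0.0]
contact_force: [-1.1, -0.3, -3.6]
width: 0.0592
finger_force: 45.0
```

Emit:
servo_tool([
  [[0, 0, -0.05], [0, 0, 0], 1],
  [[0, 0, -0.1], [0, 0, 0], 1],
  [[0, 0, -0.1], [0, 0, 0], 1],
])

```text
time: 17.95
eef_pos: [0.538, -0.2449, 0.0722]
ee_rot: [0.73, 0.683, 0.0, 0.0]
contact_force: [-0.6, -0.5, -1.3]
width: 0.0596
finger_force: 45.1
```

Emit:
servo_tool([
  [[0, 0, -0.05], [0, 0, 0], 1],
  [[0, 0, -0.07], [0, 0, 0], 1],
  [[0, 0, -0.07], [0, 0, 0], 1],
])

```text
time: 18.25
eef_pos: [0.538, -0.2449, 0.0721]
ee_rot: [0.73, 0.683, 0.0, 0.0]
contact_force: [-2.0, 2.3, 6.0]
width: 0.0593
finger_force: 46.3
```

```bash
python3 - <<'E'
from h import *
faces(np.array([.537,-.2435]),-4.1,[(.112,.134),(.067,.09),(.022,.047)],4)
s=env.get_state();q=s["ee_rot"];print(s["time"],s["eef_pos"],2*np.degrees(np.arctan2(q[1],q[0]))-90,s["contact_force"])
E
```

```text
band 0.112 0.134 centre dx dy [ 0.9  -1.37] yaw [1.04 0.08] (336, 181)
band 0.067 0.09 centre dx dy [ 1.05 -1.42] yaw [0.39 0.43] (341, 269)
band 0.022 0.047 centre dx dy [ 0.81 -1.1 ] yaw [0.2  0.14] (344, 255)
move first->second world cm [ 0.014 -0.006]
18.45 [ 0.537961   -0.24497331  0.07215141] -3.841289267723994 [-2.50464454  0.56092905  6.96602316]
```

Emit:
servo_tool([
  [[0, 0, 0], [0, 0, 0], 0.25],
  [[0, 0, 0], [0, 0, 0], 0.2],
  [[0, 0, 0], [0, 0, 0], 0.1],
  [[0, 0, 0], [0, 0, 0], 0],
  [[0, 0, 0], [0, 0, 0], 0],
  [[0, 0, 3], [0, 0, 0], 0],
  [[0, 0, 6], [0, 0, 0], 0],
  [[0, 0, 8], [0, 0, 0], 0],
])

```text
time: 19.25
eef_pos: [0.5385, -0.2454, 0.1532]
ee_rot: [0.73, 0.683, 0.0, 0.001]
contact_force: [0.2, -0.2, -0.5]
width: 0.0854
finger_force: 0.0
```

Emit:
servo_tool([
  [[-1.5, 4, 0], [0, 0, 0], 0],
  [[-3, 8, 0], [0, 0, 0], 0],
  [[-4.5, 12, 0], [0, 0, 0], 0],
  [[-6, 16, -1], [0, 0, 0.006], 0],
  [[-7.5, 20, -2], [0, 0, 0.006], 0],
  [[-9.2, 24, -3], [0, 0, 0.006], 0],
  [[-10.5, 28, -5], [0, 0, 0.006], 0],
  [[-11.3, 30, -7], [0, 0, 0.006], 0],
])

```text
time: 20.05
eef_pos: [0.424, 0.0587, 0.081]
ee_rot: [0.727, 0.687, 0.001, -0.0]
contact_force: [0.3, 0.3, -0.1]
width: 0.0858
finger_force: 0.0
```

```bash
python3 - <<'E'
from h import *
faces(np.array([.537,-.2435]),-4.1,[(.112,.134),(.067,.09),(.022,.047)],3)
s=env.get_state();q=s["ee_rot"];print(s["time"],s["eef_pos"],2*np.degrees(np.arctan2(q[1],q[0]))-90,s["joint_pos"].round(2))
E
```

```text
band 0.112 0.134 centre dx dy [ 0.87 -1.4 ] yaw [0.41 0.45] (260, 206)
band 0.067 0.09 centre dx dy [ 0.85 -1.05] yaw [0.9  0.41] (116, 200)
band 0.022 0.047 centre dx dy [ 0.58 -2.15] yaw [-78.61   0.33] (5, 195)
move first->second world cm [-0.     0.035]
20.2 [0.42375637 0.05600744 0.08063957] -3.3206640619114296 [-0.63  0.38  0.47  2.21 -0.3   0.61 -0.  ]
```

Emit:
servo_tool([
  [[0.15, -0.3, 0], [0, 0, 0], 0],
  [[0.15, -0.3, -2], [0, 0, 0], 0],
  [[0.15, -0.3, -5], [0, 0, 0], 0],
  [[0.15, -0.3, -8], [0, 0, 0], 0],
  [[0.15, -0.3, -10], [0, 0, 0], 0],
  [[0.15, -0.3, -10.9], [0, 0, 0], 0],
  [[0.15, -0.3, -10.9], [0, 0, 0], 0],
])

```text
time: 20.9
eef_pos: [0.4268, 0.0508, -0.0279]
ee_rot: [0.729, 0.684, -0.0, 0.0]
contact_force: [-0.0, -0.7, 0.6]
width: 0.0852
finger_force: 0.0
```

Emit:
servo_tool([
  [[0, 0, 0], [0, 0, 0], 0.15],
  [[0, 0, 0], [0, 0, 0], 0.25],
  [[0, 0, 0], [0, 0, 0], 0.3],
  [[0, 0, 0], [0, 0, 0], 0.35],
  [[0, 0, 0], [0, 0, 0], 0.5],
  [[0, 0, 0], [0, 0, 0], 1],
  [[0, 0, 0], [0, 0, 0], 1],
  [[0, 0, 0], [0, 0, 0], 1],
], squeeze=40)

```text
time: 21.7
eef_pos: [0.4268, 0.0522, -0.0266]
ee_rot: [0.728, 0.685, 0.001, 0.0]
contact_force: [-2.6, -0.8, 11.4]
width: 0.0596
finger_force: 41.2
```

Emit:
servo_tool([
  [[0, 0, 0.5], [0, 0, 0], 1],
  [[0, 0, 2], [0, 0, 0], 1],
  [[0, 0, 4.5], [0, 0, 0], 1],
  [[0, 0, 7], [0, 0, 0], 1],
  [[-1, 3, 8], [0, 0, 0.02], 1],
  [[-2, 7, 8], [0, 0, 0.02], 1],
  [[-3, 11, 8], [0, 0, 0.02], 1],
  [[-4, 15, 8], [0, 0, 0.02], 1],
])

```text
time: 22.5
eef_pos: [0.3858, 0.2038, 0.0529]
ee_rot: [0.722, 0.692, 0.0, -0.0]
contact_force: [0.4, -0.3, -3.5]
width: 0.0595
finger_force: 45.2
```

Emit:
servo_tool([
  [[-1.2, 4, 0], [0, 0, 0], 1],
  [[-2.3, 8, 0], [0, 0, 0], 1],
  [[-3.1, 10.5, 0], [0, 0, 0], 1],
  [[-3.1, 11, 0], [0, 0, 0], 1],
  [[-3.1, 11, -2], [0, 0, 0], 1],
  [[-3.1, 11, -4], [0, 0, 0], 1],
  [[-3.1, 11, -4], [0, 0, 0], 1],
])

```text
time: 23.2
eef_pos: [0.354, 0.3101, 0.0108]
ee_rot: [0.722, 0.692, -0.002, 0.0]
contact_force: [-0.5, -0.8, -2.5]
width: 0.0593
finger_force: 45.0
```

```bash
python3 - <<'E'
from h import *
a,w,K,T=snap("scene");save(cv2.resize(a[180:350,130:300],(600,600)),"t1")
s=env.get_state();q=s["ee_rot"];print(s["time"],s["eef_pos"],2*np.degrees(np.arctan2(q[1],q[0]))-90,s["contact_force"],s["width"])
P=w[(np.abs(w[...,0]-.355)<.06)&(np.abs(w[...,1]-.312)<.06)]
print(np.percentile(P[P[:,2]<.012][:,2],[10,50,90]),"held min",np.sort(P[P[:,2]>.02][:,2])[:10].round(3))
E
```

```text
23.25 [0.35477426 0.31061881 0.01186976] -2.401035444402666 [-0.20024041 -0.22307504 -2.59108746] 0.05948871129361735
[0.00212839 0.00330798 0.00449736] held min [0.037 0.037 0.038 0.038 0.038 0.038 0.039 0.039 0.039 0.039]
```

View pics/t1.png

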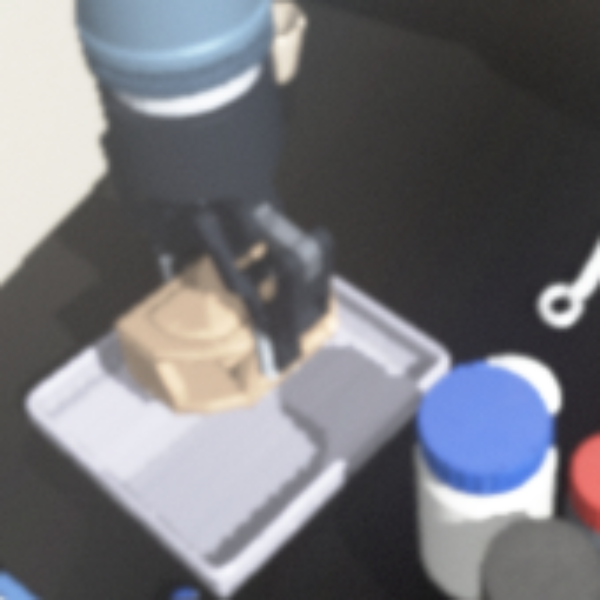

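The held reject, with its broken corner showing at (205,380) in the crop, hangs level inside the tray outline about 36 mm above the floor.

Emit:
servo_tool([
  [[0, 0, -1], [0, 0, 0], 1],
  [[0, 0, -2], [0, 0, 0], 1],
  [[0, 0, -2.7], [0, 0, 0], 1],
  [[0, 0, -3.1], [0, 0, 0], 1],
  [[0, 0, -3.3], [0, 0, 0], 1],
  [[0, 0, -3.4], [0, 0, 0], 1],
  [[0, 0, -3.4], [0, 0, 0], 1],
])

```text
time: 23.95
eef_pos: [0.3555, 0.3122, -0.0217]
ee_rot: [0.721, 0.692, 0.0, 0.0]
contact_force: [-0.8, -0.8, -3.4]
width: 0.0593
finger_force: 45.1
```

Emit:
servo_tool([
  [[0, 0, -0.05], [0, 0, 0], 1],
  [[0, 0, -0.1], [0, 0, 0], 1],
  [[0, 0, -0.1], [0, 0, 0], 1],
])

```text
time: 24.25
eef_pos: [0.3554, 0.3122, -0.0226]
ee_rot: [0.721, 0.693, 0.0, -0.0]
contact_force: [-0.7, 0.5, -3.7]
width: 0.0593
finger_force: 45.1
```

Emit:
servo_tool([
  [[0, 0, -0.05], [0, 0, 0], 1],
  [[0, 0, -0.1], [0, 0, 0], 1],
  [[0, 0, -0.13], [0, 0, 0], 1],
  [[0, 0, -0.13], [0, 0, 0], 1],
])

```text
time: 24.65
eef_pos: [0.3554, 0.3122, -0.0235]
ee_rot: [0.721, 0.692, 0.0, -0.0]
contact_force: [-1.7, -0.7, 5.6]
width: 0.0595
finger_force: 46.1
```

Contact with the tray floor. Next I'll release, lift clear and check.

Emit:
servo_tool([
  [[0, 0, 0], [0, 0, 0], 0.25],
  [[0, 0, 0], [0, 0, 0], 0.2],
  [[0, 0, 0], [0, 0, 0], 0.1],
  [[0, 0, 0], [0, 0, 0], 0],
  [[0, 0, 0], [0, 0, 0], 0],
  [[0, 0, 3], [0, 0, 0], 0],
  [[0, 0, 7], [0, 0, 0], 0],
  [[0, 0, 11], [0, 0, 0], 0],
])

```text
time: 25.45
eef_pos: [0.355, 0.3115, 0.0869]
ee_rot: [0.722, 0.692, -0.001, 0.0]
contact_force: [-0.2, 1.8, 0.6]
width: 0.0852
finger_force: 0.0
```

Emit:
servo_tool([
  [[0, 0, 4], [0, 0, 0], 0],
  [[0, 0, 8], [0, 0, 0], 0],
  [[-1, 4, 10], [0, 0, 0.1], 0],
  [[-2, 8, 10], [0, 0, 0.2], 0],
  [[-3, 12, 10], [0, 0, 0.3], 0],
  [[-5, 16, 10], [0, 0, 0.4], 0],
  [[-6, 20, 10], [0, 0, 0.5], 0],
  [[-6, 20, 10], [0, 0, 0.5], 0],
])

```text
time: 26.25
eef_pos: [0.2912, 0.518, 0.1855]
ee_rot: [0.523, 0.852, 0.001, -0.001]
contact_force: [-0.8, -0.1, 0.2]
width: 0.0852
finger_force: 0.0
```

```bash
python3 - <<'E'
from h import *
a,w,K,T=snap("scene");b,w2,_,_=snap("top")
save(np.vstack([a[60:340,130:430],]).copy() if 0 else np.hstack([cv2.resize(a[90:350,130:390],(400,400)),cv2.resize(b[110:310,80:450],(400,216)) if 0 else np.vstack([cv2.resize(b[110:310,80:450],(400,216)),np.zeros((184,400,3),np.uint8)])]),"end")
P=w2[(np.abs(w2[...,0]-.3555)<.02)&(np.abs(w2[...,1]-.31)<.03)];print("reject lid",np.percentile(P[:,2],[10,50,90]).round(4))
P=w2[(np.abs(w2[...,0]-.537)<.015)&(np.abs(w2[...,1]+.2445)<.028)];print("column lid",np.percentile(P[:,2],[10,50,90]).round(4))
faces(np.array([.537,-.2435]),-4.1,[(.112,.134),(.067,.09),(.022,.047)],3)
print(env.get_state()["time"],env.get_state()["eef_pos"])
E
```

```text
reject lid [0.0482 0.0516 0.0538]
column lid [0.1467 0.1486 0.1505]
band 0.112 0.134 centre dx dy [ 0.94 -1.4 ] yaw [-0.1  0.3] (262, 201)
band 0.067 0.09 centre dx dy [ 1.13 -1.25] yaw [0.09 0.13] (251, 205)
band 0.022 0.047 centre dx dy [ 0.78 -0.99] yaw [0.63 0.47] (261, 206)
move first->second world cm [0.021 0.013]
26.5 [0.29630163 0.5106416  0.18592901]
```

View pics/end.png

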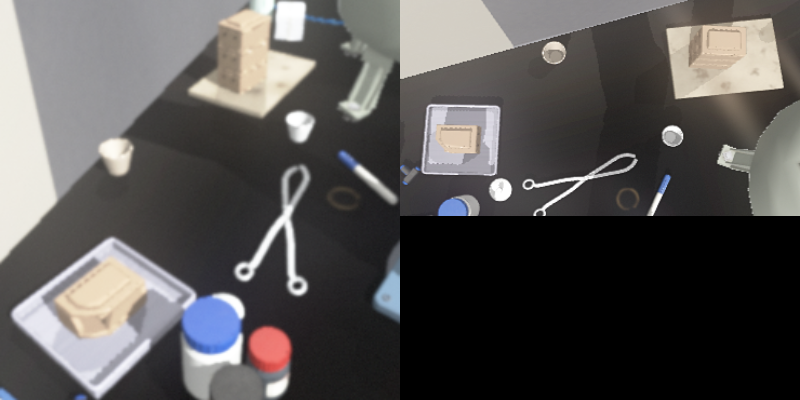

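The column of three stands square at (243,50), with its lid at 0.149 m as expected. The reject lies flat in the tray at (100,295), and the crucibles haven't been touched.

```bash
python3 -c "
from workcell import env; print(env.finish_job())"
```

```text
the job is handed in; nothing more can be done
None
```

Job handed in at about 26.5 s: the two sound saggers are stacked and seated on the base, which did not shift measurably, and the reject is flat in the tray; the first grasp closed on nothing because the reported tool height reads about 40 mm too low, so I corrected for that using the camera.

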